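Book a vial out and turn its stock card over on the binder rings

TASK

Take the vial out of its bay in the long wooden tray and stand it upright in the small square tray, and let go of it. Then turn over the stock card of the bay it came from (the card on the ring binder in line with that bay): swing it right across the rings until it lies flat with its other face up, guiding it all the way down and never letting it fall or slap over. Leave the other two cards lying as they are and the bottle and stamp standing in their bays.

Things in the scene. Friction and masses are not known exactly. Their poses are not given: they have to be found in the camera images.
- binder: Open ring binder, fixed, 212 mm along its spine, 156 mm across, 23 mm high at the sheets, rings 42 mm. Origin: under mid-spine, on the table; x along the spine, y toward the long tray, z up. Three stiff cards turn side by side about one level axis along the spine, 26 mm above the origin (ring centres), centred at x = -64, 0, +64 mm; at the start all lie flat on the tray side (+y).
- tray: Long low wooden tray with three bays, fixed, 196 x 64 mm, walls 14 mm high and 5 mm thick, floor 3 mm thick. Origin: centre of its underside. Its long side (x) runs beside the binder, about parallel to the spine; each bay is in line with one card (bay_1 with card_1 and so on).
- bay_1 (a point): Centre of the floor of bay 1 (the end of the long tray farthest from the robot); the bay is 59 mm along the tray (x) by 54 mm (y) inside its walls. One thing stands about in its middle.
- bay_2 (a point): Centre of the floor of bay 2 (the middle); the bay is 59 mm along the tray (x) by 54 mm (y) inside its walls. One thing stands about in its middle.
- bay_3 (a point): Centre of the floor of bay 3 (the end nearest the robot); the bay is 59 mm along the tray (x) by 54 mm (y) inside its walls. One thing stands about in its middle.
- card_1 (a joint): Angle of card 1 about the ring axis: 0 = flat on the tray side, as at the start; pi/2 = upright; pi = turned over, flat on the other side of the spine (its stop). The card turns freely, weighs 40 g and falls to one side or the other when let go.
- card_2 (a joint): Angle of card 2 about the ring axis: 0 = flat on the tray side, as at the start; pi/2 = upright; pi = turned over, flat on the other side of the spine (its stop). The card turns freely, weighs 40 g and falls to one side or the other when let go.
- card_3 (a joint): Angle of card 3 about the ring axis: 0 = flat on the tray side, as at the start; pi/2 = upright; pi = turned over, flat on the other side of the spine (its stop). The card turns freely, weighs 40 g and falls to one side or the other when let go.
- tab_1 (a point): Grip point in the tab of card 1, 84 mm from the ring axis; turns with the card (y outward). Card: white, 58 mm wide, 4 thick, to 66 mm from the axis; from the middle of its free edge the tab runs on to 96 mm, 12 wide along the spine, 7 thick, free air below it (cover board, 4 mm high, ends at 78 mm). Fingers closing along the spine may keep pointing down while the tab turns between them.
- tab_2 (a point): Grip point in the tab of card 2, 84 mm from the ring axis; turns with the card (y outward). Card: white, 58 mm wide, 4 thick, to 66 mm from the axis; from the middle of its free edge the tab runs on to 96 mm, 12 wide along the spine, 7 thick, free air below it (cover board, 4 mm high, ends at 78 mm). Fingers closing along the spine may keep pointing down while the tab turns between them.
- tab_3 (a point): Grip point in the tab of card 3, 84 mm from the ring axis; turns with the card (y outward). Card: white, 58 mm wide, 4 thick, to 66 mm from the axis; from the middle of its free edge the tab runs on to 96 mm, 12 wide along the spine, 7 thick, free air below it (cover board, 4 mm high, ends at 78 mm). Fingers closing along the spine may keep pointing down while the tab turns between them.
- vial: Small glass vial with a screw cap, 21 mm in diameter, 55 mm high, a few tens of grams, standing in one of the three bays. Origin: centre of its underside, z up its axis.
- stock_bottle: Dropper bottle, 33 mm in diameter, 102 mm high, standing in another bay. Origin: centre of its underside.
- stock_stamp: Hand stamp with a knob handle, foot 27 x 46 mm, 74 mm high, standing in the third bay. Origin: centre of its underside.
- issue_tray: Small square wooden tray, fixed, 90 x 90 mm, walls 14 mm high and 4 mm thick, empty, to the left of the binder as the robot sees it. Origin: centre of its underside.
- paper_carton: Big open cardboard carton, fixed, an obstacle on the table behind the binder and the square tray; always in the same place. In its own frame (origin on its underside) it covers x from -122 to 178 mm and y from -75 to 205 mm, with walls 175 mm high on the -x and -y sides and 295 mm on the +x and +y sides. Its corner at (-122, 205) points at the robot: carry things round in front of it.
- issue_tray_in (a point): Centre of the inner floor of the small square tray.

How it is judged:
By the outcome, as a careful person would: the job done as asked, in the order asked, and still so for the second after the job is handed in, with the robot touching nothing.
It also fails if it takes over 56 s, if anything falls off the work surface, if the arm or the gripper's body presses on something with over 40 N, if the wrist force passes 120 N, or if a joint passes its speed limit or range.

ROBOT

A 7-joint arm with a two-finger parallel gripper is mounted at the origin on a cart in front of the work surface, level with it; the furniture and walls round the work are solid. World frame = base frame: x ahead of the robot, y to its left, z up, the work surface at z = 0. Lengths are in m, angles in rad, forces in N, time in s.
With the tool pointing down it reaches from about 0.425 to 0.925 m from the base axis. Payload 6.8 kg.
Tool frame: the origin (TCP) lies at the very end of the fingers, on their centre line; the grasp point (between the pads) lies env.hold_point_z behind it (env.hold_point_z is the distance from the TCP to the grasp point, in m); z points along the fingers, y is the line along which they close (so a half turn about z gives the same grasp; the last joint's range is limited). The gripper opens to 88 mm and grips with 3 to 60 N. Pads are 20 mm wide; open, the fingers measure 115 mm over their backs; the gripper's body (75 mm by 178 mm) begins 61 mm behind the grasp point.
Start: joints at [1.19, 0.477, 0.022, 1.555, -0.011, 1.109, -0.083], TCP at [0.182, -0.65, 0.223] pointing down, gripper open.
Joint ranges: [-2.96, 2.96], [-0.34, 2.1], [-1.41, 1.46], [0.24, 2.44], [-1.37, 4.51], [0.17, 1.92], [-2.96, 2.96]. Speed limits (rad/s): [2.39, 2.39, 3.14, 3.14, 3.14, 3.14, 3.14].

INTERFACE

Orientations are given as a rotation vector (axis times angle).
In Python, from plant import env gives the robot as it stands.
- The arm moves only by the tool inch_along, called after "Emit:" as a command line: name --pt "numbers of a row" for each row, then --argument value for the rest. Schema: {"type":"object","properties":{"increments":{"type":"array","items":{"type":"array","items":{"type":"number"},"minItems":4,"maxItems":4},"minItems":1,"maxItems":10},"finger_gap":{"type":"number"},"force":{"type":"number"},"only":{"type":"string"},"quiet":{"type":"boolean"},"lines":{"type":"string"}},"required":["increments"],"additionalProperties":false}. increments is a list of rows, 1 to 10 of them, each of 4 numbers: dx, dy, dz in cm, then a turn about the tool's z in units of 0.05 rad; each row is the pose to reach, as a shift and turn from the pose commanded when the call began, along the tool's axes at that moment; what a row does not reach only later rows make up. A row lasts 1/12 s, in which the tool goes at most 0.0417 m and 0.125 rad, less where a joint would pass 70% of its speed; a pose out of reach is approached as far as the arm can. finger_gap is the opening from 0.0 (shut) to 1.0 (fully open), set as the call begins (left out keeps the last). The fingers move at their own pace and stop on an object; force is the grip in N (left out, the last holds). Time passes only in rows, so rows that do not move let the fingers close. The tool returns the time, the measured TCP pose, the force, the opening and the grip force at its end. only (a regular expression) keeps the lines of the reply that match it, lines (a string "A,B") keeps lines A to B, and quiet returns only ok. Input that does not fit is refused with a message, and nothing moves.
- env.get_obs(): the state, without advancing time (a new reading comes with each control period).
- env.grab_frame(name): name is "side" or "top" or "wrist"; returns a dict with "img" (420x560x3 uint8, blue, green, red), "camera_matrix" (3x3 intrinsics, pixels), "k1" (the pictures are not rectified: a ray, as slopes to the right and down, at radius r is drawn at 1 + k1 r^2 times it, then the intrinsics apply), "world_from_camera" (4x4, takes a point from camera to world coordinates); the wrist camera has in their place "hand_eye" (4x4, takes a point from camera to tool coordinates, whose origin is the TCP and whose axes are the flange's). Camera axes: x right, y up, looking along -z (the intrinsics and any distortion apply to the point x, -y, -z); pixel columns grow to the right and rows downward; lengths in m; the calibration is good to about 2 mm. A picture is of the moment at which its call begins: read the wrist's pose just before it. There is no depth.
- env.sign_off(): hands the job in; it is judged then, once.
The state is a dict: "time": time; "q": joint angles; "qd": joint speeds; "tau": joint torques, N m; "eef_pos": TCP position; "eef_rot": TCP orientation; "ft_force": force on the tool from outside, world axes, zero at the start; "ft_torque": the same for the moment, N m; "width": opening from 0.0 (shut) to 1.0 (fully open); "finger_force": force on a finger pad.
Only numpy, scipy, OpenCV 4.12 (cv2) and the standard library are available. Lean on these libraries where they do the work, as an engineer would, in place of code of your own. Each camera call takes 0.05 s, during which the arm holds its last target. There are 200 camera calls.

## Working session

There is one attempt and no reset: what is moved stays moved. The work goes in short steps, Python scripts to look and compute and a tool call to move; the robot and the scene stay as the last step left them, time stands still between calls to the robot, and variables do not carry over. Pictures are saved under pics/ and viewed, at most 15 in all, crops included, and the job is handed in when it is done.

```bash
ls; mkdir -p pics; python3 - <<'E'
from plant import env
import cv2,numpy as np
o=env.get_obs();print(o['time'],o['eef_pos'],o['eef_rot'],o['width'],env.hold_point_z)
for n in('top','side'):
    f=env.grab_frame(n);cv2.imwrite(f'pics/{n}0.png',f['img']);print(n,f['camera_matrix'],f['k1'],f['world_from_camera'])
    np.savez(f'{n}0.npz',**f)
E
```

```text
pics
plant.py
0.0 [ 0.18167158 -0.64948506  0.22170921] [-3.11070712e+00 -4.26925071e-01  6.10610867e-04] 0.9993858791017558 0.0187
top [[451.26186718   0.         283.98860351]
 [  0.         451.26186718 210.48473563]
 [  0.           0.           1.        ]] -0.06987982075722815 [[ 1.57362902e-03  9.80396741e-01 -1.97027292e-01  3.78624583e-01]
 [-9.99989601e-01  6.99420712e-04 -4.50649686e-03 -1.34086319e-01]
 [-4.28034987e-03  1.97032334e-01  9.80387647e-01  1.14982795e+00]
 [ 0.00000000e+00  0.00000000e+00  0.00000000e+00  1.00000000e+00]]
side [[530.67882742   0.         284.64822506]
 [  0.         530.67882742 210.8675185 ]
 [  0.           0.           1.        ]] -0.184011113872032 [[ 0.95122747  0.15694745 -0.265582    0.22080258]
 [-0.3080082   0.53130419 -0.78920644 -1.17368424]
 [ 0.01724089  0.83251628  0.55373224  0.7962381 ]
 [ 0.          0.          0.          1.        ]]
```
View pics/top0.png

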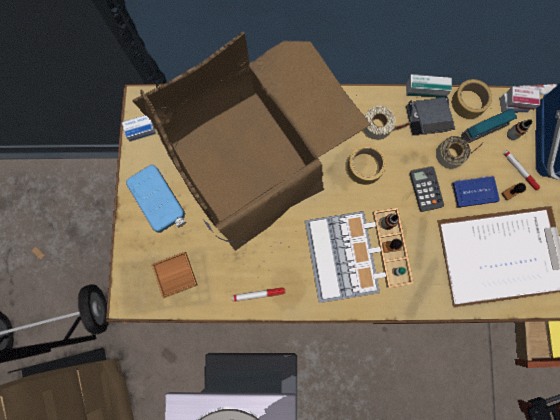

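View pics/side0.png

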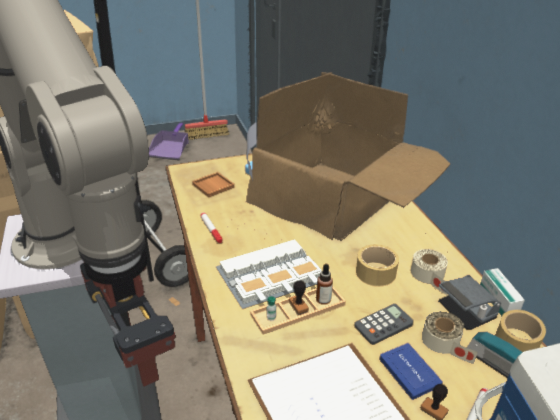

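The vial (green cap) is in bay 3, nearest the robot, at about (399,271) in the top view and (271,306) in the side view. The stamp is in the middle bay and the bottle in the far one. The square tray is at about (175,274) in the top view. I'll zoom in on both views.

```bash
python3 - <<'E'
import cv2,numpy as np
a=cv2.imread('pics/top0.png')[200:310,300:420];b=cv2.imread('pics/side0.png')[230:335,210:355]
A=cv2.resize(a,None,fx=4.5,fy=4.5,interpolation=cv2.INTER_CUBIC)
B=cv2.resize(b,None,fx=5,fy=5,interpolation=cv2.INTER_CUBIC)
cv2.imwrite('pics/topc.png',A);cv2.imwrite('pics/sidec.png',B)
E
```

View pics/topc.png

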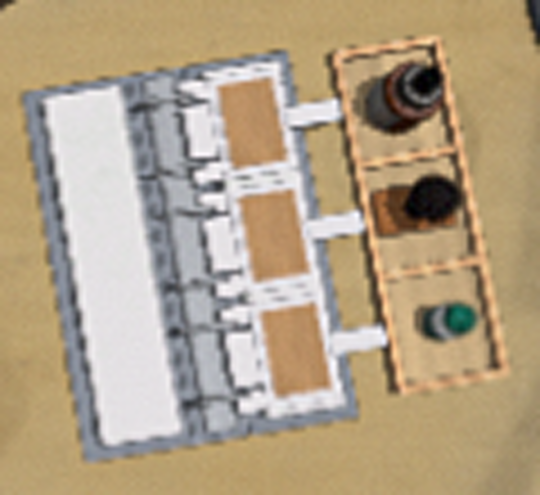

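View pics/sidec.png

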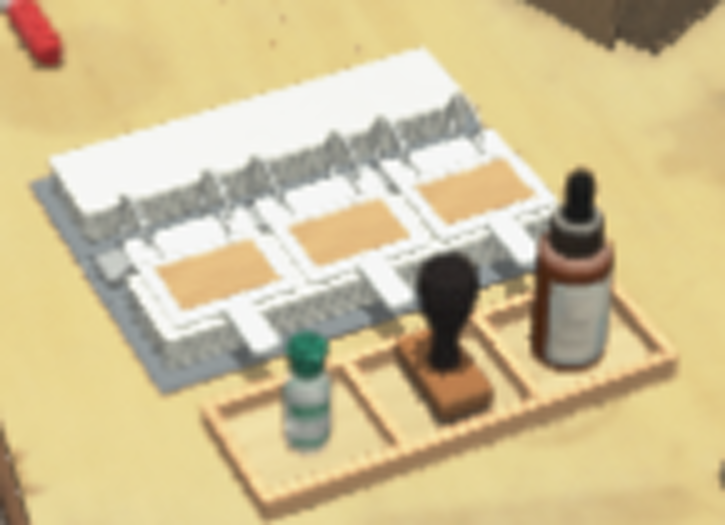

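Crop pixels, top view: vial cap at about (460,318), tab 3 tip at (385,338) and root at (330,345), tray rim corners at (333,55), (438,38), (507,375) and (397,392). Side view: vial cap top at about (308,345), tab 3 tip at (265,345).

```bash
cat > h.py <<'E'
import numpy as np,cv2
def ray(f,p,T=None):
    K=f['camera_matrix'];T=f['world_from_camera'] if T is None else T;k=float(f['k1'])
    d=(np.array(p,float)-K[:2,2])/np.array([K[0,0],K[1,1]]);u=d.copy()
    for _ in range(30):u=d/(1+k*(u@u))
    v=T[:3,:3]@np.array([u[0],-u[1],-1]);return T[:3,3],v/np.linalg.norm(v)
def onz(f,p,z,T=None):
    o,v=ray(f,p,T);return o+v*(z-o[2])/v[2]
def two(r1,r2):
    A=np.stack([r1[1],-r2[1]],1);s=np.linalg.lstsq(A,r2[0]-r1[0],rcond=None)[0]
    a,b=r1[0]+s[0]*r1[1],r2[0]+s[1]*r2[1];return (a+b)/2,np.linalg.norm(a-b)
E
python3 - <<'E'
from h import *
np.set_printoptions(precision=4,suppress=True)
t=dict(np.load('top0.npz'));s=dict(np.load('side0.npz'))
tp=lambda x,y:(300+x/4.5-.4,200+y/4.5-.4); sp=lambda x,y:(210+x/5-.4,230+y/5-.4)
print('cap',onz(t,tp(460,318),.057),onz(s,sp(308,342),.058),two(ray(t,tp(460,318)),ray(s,sp(308,342))))
print('vialbase side',onz(s,sp(307,438),.003))
c=[onz(t,tp(*p),.014) for p in((333,55),(438,38),(507,375),(397,392))];print('tray',np.array(c),np.mean(c,0))
print('sz',[np.linalg.norm(c[i]-c[i-1]) for i in range(4)])
b=[onz(t,tp(*p),.004) for p in((22,95),(288,52),(355,415),(88,460))];print('binder',np.array(b),np.mean(b,0))
print('sz',[np.linalg.norm(b[i]-b[i-1]) for i in range(4)])
for n,p in(('tab1',(341,111)),('tab2',(363,224)),('tab3',(386,338)),('root3',(331,345))):print(n,onz(t,tp(*p),.026))
print('tab3 two',two(ray(t,tp(386,338)),ray(s,sp(268,346))))
ib=t['img'][245:305,145:205];hs=cv2.cvtColor(ib,cv2.COLOR_BGR2HSV)
m=((hs[...,0]<14)&(hs[...,1]>110)).astype(np.uint8)
k=max(cv2.findContours(m,0,1)[0],key=cv2.contourArea);r=cv2.minAreaRect(k);print(r)
q=np.array([onz(t,p+[145,245],.014) for p in cv2.boxPoints(r)]);print('issue',q,q.mean(0),np.linalg.norm(q[0]-q[1]),np.linalg.norm(q[1]-q[2]))
from plant import env
from scipy.spatial.transform import Rotation as R
print(R.from_rotvec(env.get_obs()['eef_rot']).as_matrix())
E
```

```text
cap [ 0.451  -0.4142  0.057 ] [ 0.4508 -0.4164  0.058 ] (array([ 0.4512, -0.4145,  0.0561]), np.float64(0.0003049569530136436))
vialbase side [ 0.4506 -0.416   0.003 ]
tray [[ 0.6035 -0.3592  0.014 ]
 [ 0.6135 -0.4201  0.014 ]
 [ 0.4222 -0.4502  0.014 ]
 [ 0.4131 -0.3882  0.014 ]] [ 0.5131 -0.4044  0.014 ]
sz [np.float64(0.1926117176578585), np.float64(0.06168448244337461), np.float64(0.19366606560115826), np.float64(0.06263747862636408)]
binder [[ 0.582  -0.1817  0.004 ]
 [ 0.6073 -0.3352  0.004 ]
 [ 0.4008 -0.3664  0.004 ]
 [ 0.3764 -0.217   0.004 ]] [ 0.4916 -0.2751  0.004 ]
sz [np.float64(0.20860303284143591), np.float64(0.15558815612804588), np.float64(0.20879821546691663), np.float64(0.1513870511234881)]
tab1 [ 0.5691 -0.3602  0.026 ]
tab2 [ 0.5053 -0.3701  0.026 ]
tab3 [ 0.4422 -0.3805  0.026 ]
root3 [ 0.4385 -0.35    0.026 ]
tab3 two (array([ 0.4431, -0.3808,  0.0257]), np.float64(0.0017492873246798034))
((28.835948944091797, 29.357059478759766), (35.07875442504883, 36.32908630371094), 69.67686462402344)
issue [[0.4681 0.2079 0.014 ]
 [0.5005 0.1223 0.014 ]
 [0.4181 0.0883 0.014 ]
 [0.3864 0.1727 0.014 ]] [0.4433 0.1478 0.014 ] 0.09148745263552581 0.08909564306692344
[[ 0.963   0.2694 -0.0005]
 [ 0.2694 -0.963   0.0015]
 [-0.0001 -0.0016 -1.    ]]
```

Units first: shifts go in cm and turns go in units of 0.05 rad. So 0.32 m is 32, 0.288 m is 28.8, -1.2 rad is -24.

Emit:
inch_along --pt "3.2 -1.5 0.6 -2.4" --pt "6.4 -3 1.2 -4.8" --pt "9.6 -4.5 1.8 -7.2" --pt "12.8 -6 2.4 -9.6" --pt "16 -7.5 3 -12" --pt "19.2 -9 3.6 -14.4" --pt "22.4 -10.5 4.2 -16.8" --pt "25.6 -12 4.8 -19.2" --pt "28.8 -13.5 5.4 -21.6" --pt "32 -15 6 -24" --finger_gap 0.5 --force 15

```text
time: 0.93
eef_pos: [0.4504, -0.418, 0.1622]
eef_rot: [-2.321, -2.116, 0.0]
ft_force: [0.3, -0.4, 0.3]
width: 0.5
finger_force: 0.0
```

Emit:
inch_along --pt "0 0 0 -2.4" --pt "0 0 0 -5" --pt "0 0 0 -5.12" --pt "0 0 0 -5.12"

```text
time: 1.27
eef_pos: [0.4492, -0.4195, 0.1622]
eef_rot: [-2.043, -2.386, -0.0]
ft_force: [-0.3, -0.6, 0.0]
width: 0.5
finger_force: 0.0
```

```bash
cat > st.py <<'E'
from plant import env
import sys,numpy as np
from scipy.spatial.transform import Rotation as R
np.set_printoptions(precision=4,suppress=True)
o=env.get_obs();M=R.from_rotvec(o['eef_rot']).as_matrix()
print(o['time'],o['eef_pos'],o['q'],'w',o['width'],'ff',o['finger_force'],o['ft_force']);print(M)
if len(sys.argv)>3:
    print('tool delta',M.T@(np.array([float(a) for a in sys.argv[1:4]])-o['eef_pos']),'yaw of y err(s,9deg)',np.degrees(np.arctan2(M[1,1],M[0,1])))
E
python3 st.py .451 -.4147 .022
```

```text
1.2667 [ 0.4492 -0.4195  0.1622] [ 0.9358  0.4685 -0.3802  1.7427  0.2043  0.9702  0.6312] w 0.5004731343518845 ff 0.0 [-0.314  -0.5846  0.0364]
[[-0.154   0.9881 -0.0006]
 [ 0.9881  0.154   0.0006]
 [ 0.0007 -0.0005 -1.    ]]
tool delta [0.0043 0.0026 0.1402] yaw of y err(s,9deg) 8.859479219371877
```

Emit:
inch_along --pt "0.4 0.26 2.5 0" --pt "0.43 0.26 5.5 0" --pt "0.43 0.26 8.5 0" --pt "0.43 0.26 11 0" --pt "0.43 0.26 13 0" --pt "0.43 0.26 14 0" --pt "0.43 0.26 14 0"

```text
time: 1.85
eef_pos: [0.4497, -0.4141, 0.0204]
eef_rot: [-2.04, -2.384, 0.001]
ft_force: [0.2, 0.3, -0.8]
width: 0.5
finger_force: 0.0
```

```bash
python3 - <<'E'
from plant import env
import cv2
cv2.imwrite('pics/w1.png',env.grab_frame('wrist')['img'])
E
python3 st.py .451 -.4147 .022
```

```text
1.9 [ 0.4508 -0.4147  0.0221] [ 0.8841  0.6443 -0.3263  1.8292  0.2973  0.7178  0.5483] w 0.5014155119726222 ff 0.0 [ 0.2452 -0.1596  0.3305]
[[-0.155   0.9879 -0.0014]
 [ 0.9879  0.155   0.0009]
 [ 0.0011 -0.0013 -1.    ]]
tool delta [0.     0.0002 0.0001] yaw of y err(s,9deg) 8.914330438438876
```

View pics/w1.png

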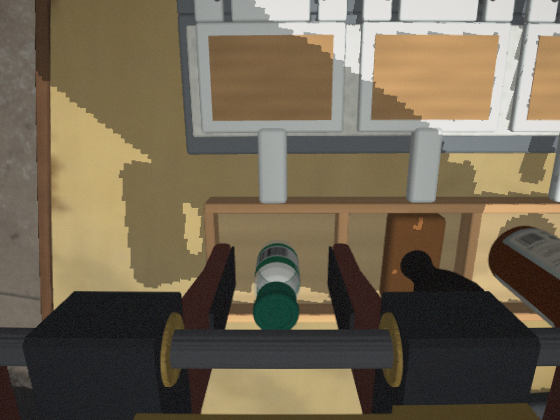

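The wrist view shows the vial (cap at 277,305) between the two fingers, clear of the stamp. I'll close and lift.

Emit:
inch_along --pt "0 0 0 0" --pt "0 0 0 0" --pt "0 0 0 0" --pt "0 0 0 0" --pt "0 0 0 0" --pt "0 0 0 0" --finger_gap 0.0 --force 15

```text
time: 2.4
eef_pos: [0.452, -0.4153, 0.0237]
eef_rot: [2.039, 2.388, -0.0]
ft_force: [-1.0, 1.2, 7.1]
width: 0.228
finger_force: 15.0
```

Emit:
inch_along --pt "0 0 -1 0" --pt "0 0 -3 0" --pt "0 0 -6 0" --pt "0 0 -9 0" --pt "0 0 -11.5 0" --pt "0 0 -13 0" --pt "0 0 -13 0"

```text
time: 2.98
eef_pos: [0.4535, -0.416, 0.1572]
eef_rot: [2.035, 2.384, 0.0]
ft_force: [-0.3, -0.4, 0.3]
width: 0.226
finger_force: 15.0
```

```bash
python3 st.py .4445 .147 .15
```

```text
2.9833 [ 0.4535 -0.416   0.1572] [ 0.9292  0.4719 -0.383   1.7511  0.211   0.952   0.6201] w 0.22569114110282015 ff 14.99928206205368 [-0.2575 -0.3528  0.2645]
[[-0.1572  0.9875  0.0053]
 [ 0.9875  0.1572 -0.0044]
 [-0.0052  0.0045 -1.    ]]
tool delta [0.5574 0.0796 0.0046] yaw of y err(s,9deg) 9.047038116443954
```

```bash
python3 - <<'E'
from h import *
np.set_printoptions(precision=4,suppress=True)
t=dict(np.load('top0.npz'));s=dict(np.load('side0.npz'))
for p in((236,247),(200,222),(140,95),(323,188)):print(p,[onz(t,p,z) for z in(0,.175)])
for p in((335,229),(249,199),(259,140),(341,178)):print('side',p,[onz(s,p,z) for z in(0,.175)])
E
```

```text
(236, 247) [array([ 0.5142, -0.006 ,  0.    ]), array([ 0.4936, -0.0255,  0.175 ])]
(200, 222) [array([0.5791, 0.089 , 0.    ]), array([0.5486, 0.0551, 0.175 ])]
(140, 95) [array([0.9368, 0.2719, 0.    ]), array([0.8518, 0.2101, 0.175 ])]
(323, 188) [array([ 0.67  , -0.2312,  0.    ]), array([ 0.6257, -0.2164,  0.175 ])]
side (335, 229) [array([ 0.7017, -0.1564,  0.    ]), array([ 0.596, -0.38 ,  0.175])]
side (249, 199) [array([0.5254, 0.0465, 0.    ]), array([ 0.4584, -0.2216,  0.175 ])]
side (259, 140) [array([0.653 , 0.3998, 0.    ]), array([0.558 , 0.0539, 0.175 ])]
side (341, 178) [array([0.8203, 0.0829, 0.    ]), array([ 0.6886, -0.1932,  0.175 ])]
```

Converted, 0.286 m is 28.6, 0.135 m is 13.5, -1.2 rad is -24.

Emit:
inch_along --pt "2 0.2 0 -2.4" --pt "4.5 0.4 0 -4.8" --pt "7.5 0.6 0 -7.2" --pt "10.5 0.8 0 -9.6" --pt "13.5 1.1 0 -12" --pt "16.5 1.3 0 -14.4" --pt "19.5 1.6 0 -16.8" --pt "22.5 1.9 0 -19.2" --pt "25.5 2.1 0 -21.6" --pt "28.6 2.4 0 -24"

```text
time: 3.82
eef_pos: [0.429, -0.1272, 0.152]
eef_rot: [-0.325, -3.124, -0.0]
ft_force: [0.5, -0.3, -0.4]
width: 0.228
finger_force: 15.0
```

```bash
python3 st.py .438 .02 .15
```

```text
3.8167 [ 0.429  -0.1272  0.152 ] [ 0.8354  0.2854 -0.7818  2.1077  0.2677  0.8479  1.2581] w 0.22839000392799763 ff 14.997244477272034 [ 0.514  -0.292  -0.4464]
[[-0.9786  0.2057 -0.0013]
 [ 0.2057  0.9786  0.0001]
 [ 0.0013 -0.0001 -1.    ]]
tool delta [0.0215 0.1459 0.002 ] yaw of y err(s,9deg) 78.13023640573941
```

Emit:
inch_along --pt "0.4 3 0 -2" --pt "0.9 6 0 -4" --pt "1.3 9 0 -4" --pt "1.7 12 0 -4" --pt "2.2 15 0 -4" --pt "2.6 18 0 -4" --pt "3.1 21 0 -4" --pt "3.5 24 0 -4" --pt "4 27.2 0 -4" --pt "4 27.2 0 -4"

```text
time: 4.65
eef_pos: [0.4479, 0.1527, 0.153]
eef_rot: [0.008, 3.141, 0.007]
ft_force: [-0.3, 1.1, 0.8]
width: 0.231
finger_force: 15.0
```

```bash
python3 st.py .4445 .1475 .0235
```

```text
4.65 [0.4479 0.1527 0.153 ] [ 0.3051  0.3631 -0.9014  2.0502  0.362   0.8895  0.7694] w 0.23081166534082612 ff 15.000024139881134 [-0.2714  1.149   0.7764]
[[-1.      0.0049  0.0008]
 [ 0.0049  1.      0.0046]
 [-0.0008  0.0047 -1.    ]]
tool delta [ 0.0034 -0.0059  0.1295] yaw of y err(s,9deg) 89.7215632768676
```

Converted, -0.003 m is -0.3, 0.003 m is 0.3.

Emit:
inch_along --pt "0.3 -0.3 2 0" --pt "0.3 -0.5 5 0" --pt "0.3 -0.5 8 0" --pt "0.3 -0.5 10 0" --pt "0.3 -0.5 11.3 0" --pt "0.3 -0.5 12 0" --pt "0.3 -0.5 12 0" --pt "0.3 -0.5 12 0"

```text
time: 5.32
eef_pos: [0.4453, 0.1408, 0.0327]
eef_rot: [-0.02, -3.141, 0.0]
ft_force: [1.2, 0.4, -0.8]
width: 0.233
finger_force: 15.0
```

```bash
python3 st.py .4445 .1475 .0235
python3 - <<'E'
from plant import env
import cv2
cv2.imwrite('pics/w2.png',env.grab_frame('wrist')['img'])
E
```

```text
5.3167 [0.4453 0.1408 0.0327] [ 0.167   0.5425 -0.7387  2.1474  0.5976  0.6653  0.571 ] w 0.23339660370820453 ff 14.999228864908218 [ 1.2074  0.3731 -0.7906]
[[-0.9999  0.0126 -0.0006]
 [ 0.0126  0.9999 -0.    ]
 [ 0.0006 -0.     -1.    ]]
tool delta [0.0009 0.0067 0.0092] yaw of y err(s,9deg) 89.27575008541135
```

View pics/w2.png

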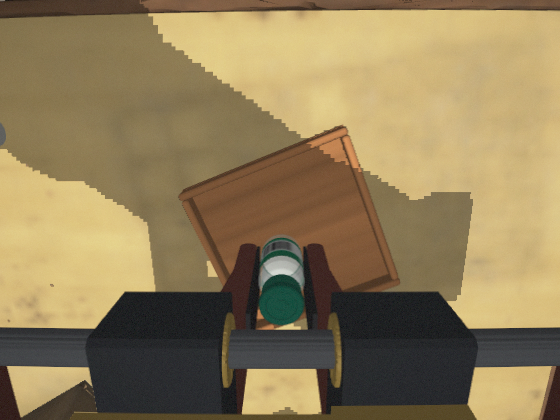

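The wrist view shows the tray corners at (183,195), (343,128) and (398,283), so its centre is at about (292,237). The vial's foot is at about (281,240), well inside the tray. I'll lower it.

Converted, 0.008 m is 0.8, 0.007 m is 0.7.

Emit:
inch_along --pt "0 0.3 0.3 0" --pt "0 0.3 0.5 0" --pt "0 0.3 0.7 0" --pt "0 0.3 0.8 0" --pt "0 0.3 0.8 0"

```text
time: 5.78
eef_pos: [0.4457, 0.1438, 0.0247]
eef_rot: [0.02, 3.141, -0.0]
ft_force: [0.4, -0.4, 0.1]
width: 0.23
finger_force: 15.0
```

```bash
python3 st.py .4445 .1475 .0235
```

```text
5.7833 [0.4457 0.1438 0.0247] [ 0.1484  0.5565 -0.7246  2.1488  0.6159  0.6514  0.5493] w 0.23048159014601047 ff 14.999379515647888 [ 0.3993 -0.3576  0.1352]
[[-0.9999  0.0128  0.0002]
 [ 0.0128  0.9999 -0.0001]
 [-0.0002 -0.0001 -1.    ]]
tool delta [0.0012 0.0036 0.0012] yaw of y err(s,9deg) 89.2683362570783
```

Emit:
inch_along --pt "0 0 0.07 0" --pt "0 0 0.14 0" --pt "0 0 0.21 0" --pt "0 0 0.25 0" --pt "0 0 0.25 0"

```text
time: 6.2
eef_pos: [0.4465, 0.1439, 0.0235]
eef_rot: [0.02, 3.139, -0.001]
ft_force: [-2.4, -3.1, 16.2]
width: 0.228
finger_force: 15.0
```

```bash
python3 st.py .4445 .1475 .0235
```

```text
6.2 [0.4465 0.1439 0.0235] [ 0.145   0.5585 -0.7212  2.1487  0.6211  0.6487  0.5446] w 0.22783903500908398 ff 15.01139760017395 [-2.4228 -3.052  16.2035]
[[-0.9999  0.0129  0.0021]
 [ 0.0129  0.9999 -0.0008]
 [-0.0021 -0.0008 -1.    ]]
tool delta [ 0.002   0.0036 -0.0001] yaw of y err(s,9deg) 89.26044287149794
```

It has touched down at 16 N. I'll ease off, open, retreat and check.

Emit:
inch_along --pt "0 0 -0.1 0" --pt "0 0 -0.1 0" --pt "0 0 -0.1 0"

```text
time: 6.45
eef_pos: [0.4459, 0.1439, 0.0235]
eef_rot: [0.02, 3.141, -0.0]
ft_force: [-0.2, -1.0, 7.8]
width: 0.23
finger_force: 15.0
```

Emit:
inch_along --pt "0 0 0 0" --pt "0 0 0 0" --pt "0 0 0 0" --pt "0 0 0 0" --pt "0 0 0 0" --finger_gap 0.55

```text
time: 6.87
eef_pos: [0.4454, 0.1438, 0.023]
eef_rot: [-0.02, -3.141, 0.0]
ft_force: [-0.4, 0.0, -0.3]
width: 0.542
finger_force: 0.0
```

Emit:
inch_along --pt "0 0 -1 0" --pt "0 0 -3 0" --pt "0 0 -6 0" --pt "0 0 -9 0" --pt "0 0 -11 0" --pt "0 0 -13 0" --pt "0 0 -13 0"

```text
time: 7.45
eef_pos: [0.4475, 0.145, 0.1571]
eef_rot: [0.02, 3.135, 0.002]
ft_force: [0.3, -0.2, -0.4]
width: 0.552
finger_force: 0.0
```

```bash
python3 - <<'E'
from plant import env
from h import *
f=env.grab_frame('wrist');g=env.grab_frame('side')
cv2.imwrite('pics/w3.png',np.hstack([f['img'][:, 100:460],cv2.resize(g['img'][150:220,170:260],(440,342))[:,:],]) if 0 else f['img'])
cv2.imwrite('pics/s3.png',cv2.resize(g['img'][130:230,160:280],None,fx=5,fy=5))
E
python3 st.py .432 -.13 .15
```

```text
7.55 [0.4459 0.1437 0.1539] [ 0.3241  0.3539 -0.9047  2.0589  0.3599  0.8894  0.776 ] w 0.550725854067478 ff 0.0 [ 0.32   -0.6704  0.4908]
[[-0.9999  0.0132  0.0018]
 [ 0.0132  0.9999 -0.0002]
 [-0.0018 -0.0001 -1.    ]]
tool delta [ 0.0103 -0.2739  0.0039] yaw of y err(s,9deg) 89.24578990722415
```

View pics/w3.png

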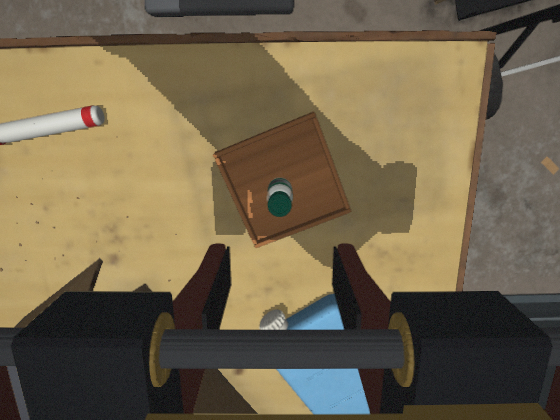

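The vial stands upright in the small tray (cap at 280,203), clear of the walls. Now I'll go back round the carton to tab 3.

Converted, -0.274 m is -27.4, 0.01 m is 1, 0.2 rad is 4.

Emit:
inch_along --pt "0.2 -2 0 0" --pt "0.5 -5 0 0" --pt "0.7 -8.5 0 0" --pt "1 -12 0 0" --pt "1.2 -15.5 0 0" --pt "1.2 -19 0 0" --pt "1.2 -22 0 1" --pt "1.1 -25 0 2" --pt "1 -27.4 0 4" --pt "1 -27.4 0 4"

```text
time: 8.38
eef_pos: [0.4306, -0.135, 0.1517]
eef_rot: [-0.352, -3.119, 0.001]
ft_force: [0.3, -0.1, -0.1]
width: 0.551
finger_force: 0.0
```

```bash
python3 st.py .4411 -.3691 .15
```

```text
8.3833 [ 0.4306 -0.135   0.1517] [ 0.8469  0.2933 -0.7803  2.0994  0.2745  0.8524  1.2508] w 0.5512934636159045 ff 0.0 [ 0.3297 -0.0512 -0.0933]
[[-0.9749  0.2227 -0.0027]
 [ 0.2227  0.9749 -0.0004]
 [ 0.0026 -0.001  -1.    ]]
tool delta [-0.0624 -0.2259  0.0018] yaw of y err(s,9deg) 77.13059768902791
```

Converted, -0.226 m is -22.6, -0.203 m is -20.3, 1.19 rad is 23.8.

Emit:
inch_along --pt "-0.6 -2.3 0 2.38" --pt "-1.2 -4.5 0 4.76" --pt "-1.9 -6.8 0 7.14" --pt "-2.5 -9 0 9.52" --pt "-3.1 -11.3 0 11.9" --pt "-3.7 -13.6 0 14.28" --pt "-4.4 -15.8 0 16.66" --pt "-5 -18.1 0 19.04" --pt "-5.6 -20.3 0 21.42" --pt "-6.2 -22.6 0 23.8"

```text
time: 9.22
eef_pos: [0.4445, -0.3637, 0.1517]
eef_rot: [-2.03, -2.394, 0.0]
ft_force: [0.7, 0.6, 0.4]
width: 0.549
finger_force: 0.0
```

Emit:
inch_along --pt "0 0 2 0" --pt "0 0 4 0" --pt "0 0 5 0" --pt "0 0 5 0" --pt "0 0 5 0" --finger_gap 0.4

```text
time: 9.63
eef_pos: [0.4447, -0.3628, 0.1024]
eef_rot: [-2.024, -2.4, -0.0]
ft_force: [-0.2, 0.3, 0.3]
width: 0.402
finger_force: 0.0
```

```bash
python3 - <<'E'
from plant import env
from h import *
from scipy.spatial.transform import Rotation as R
o=env.get_obs();f=env.grab_frame('wrist');np.savez('w4.npz',pos=o['eef_pos'],rot=o['eef_rot'],**f);cv2.imwrite('pics/w4.png',f['img'])
print(f.keys())
E
python3 st.py .4411 -.3691 .012
```

```text
dict_keys(['img', 'camera_matrix', 'k1', 'hand_eye'])
9.6833 [ 0.4453 -0.3634  0.1033] [ 0.887   0.4865 -0.4001  1.8812  0.2505  0.8233  0.5262] w 0.4007323460088311 ff 0.0 [ 0.1687 -0.3542  0.8244]
[[-0.1685  0.9857 -0.0002]
 [ 0.9857  0.1685  0.0005]
 [ 0.0005 -0.0001 -1.    ]]
tool delta [-0.005  -0.0051  0.0913] yaw of y err(s,9deg) 9.699139117960259
```

View pics/w4.png

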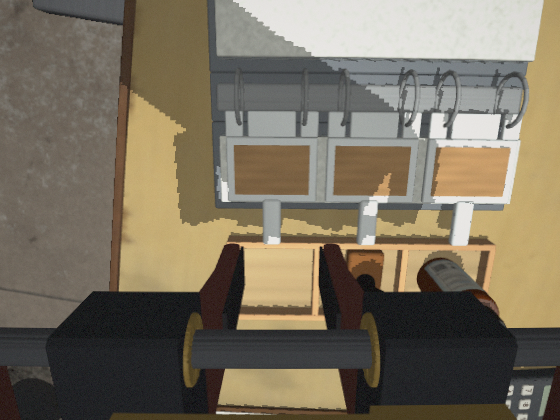

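The wrist view shows tab 3 with root (272,201) and tip (272,243), tab 1's tip at (459,244), and bay 3 empty. I'll measure with these.

```bash
python3 - <<'E'
from h import *
from scipy.spatial.transform import Rotation as R
np.set_printoptions(precision=4,suppress=True)
f=dict(np.load('w4.npz'));T=np.eye(4);T[:3,:3]=R.from_rotvec(f['rot']).as_matrix();T[:3,3]=f['pos'];T=T@f['hand_eye']
for n,p,z in(('root3',(272,201),.0295),('tip3',(272,243),.0295),('tip2',(367,243),.0295),('tip1',(459,244),.0295),('tipe3 low',(272,243),.0225),('sheetL',(218,59),.023),('sheetR',(529,62),.023),('boardL',(212,70),.004)):print(n,onz(f,p,z,T))
E
```

```text
root3 [ 0.4355 -0.3525  0.0295]
tip3 [ 0.4403 -0.3815  0.0295]
tip2 [ 0.5036 -0.3705  0.0295]
tip1 [ 0.5657 -0.3607  0.0295]
tipe3 low [ 0.4406 -0.3842  0.0225]
sheetL [ 0.3885 -0.2715  0.023 ]
sheetR [ 0.5773 -0.2395  0.023 ]
boardL [ 0.3822 -0.2776  0.004 ]
```

Emit:
inch_along --pt "-0.3 -0.3 2 0.24" --pt "-0.56 -0.63 4 0.24" --pt "-0.56 -0.63 6 0.24" --pt "-0.56 -0.63 7.5 0.24" --pt "-0.56 -0.63 8.3 0.24" --pt "-0.56 -0.63 8.8 0.24" --pt "-0.56 -0.63 8.8 0.24"

```text
time: 10.27
eef_pos: [0.4399, -0.3704, 0.0152]
eef_rot: [-2.041, -2.388, -0.0]
ft_force: [-0.2, 0.1, -0.6]
width: 0.402
finger_force: 0.0
```

```bash
python3 - <<'E'
from plant import env
import cv2
cv2.imwrite('pics/w5.png',env.grab_frame('wrist')['img'])
E
python3 st.py .440 -.370 .015
```

```text
10.3167 [ 0.4402 -0.3707  0.0158] [ 0.8568  0.6118 -0.3454  1.9227  0.3227  0.66    0.4685] w 0.40263557771028313 ff 0.0 [-0.138   0.4488  0.5109]
[[-0.1557  0.9878  0.0007]
 [ 0.9878  0.1557 -0.0005]
 [-0.0006  0.0006 -1.    ]]
tool delta [ 0.0007 -0.0001  0.0008] yaw of y err(s,9deg) 8.95460541634854
```

View pics/w5.png

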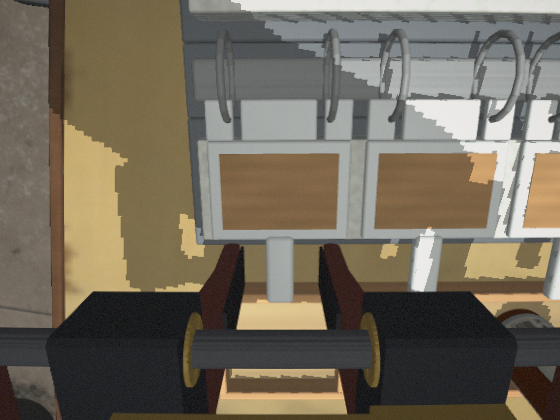

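Tab 3 (279, 238–302) is centred between the fingers. I'll grip it lightly and start the arc.

Emit:
inch_along --pt "0 0 0 0" --pt "0 0 0 0" --pt "0 0 0 0" --pt "0 0 0 0" --pt "0 0 0 0" --pt "0 0 0 0" --pt "0 0 0 0" --finger_gap 0.0 --force 12

```text
time: 10.9
eef_pos: [0.4394, -0.371, 0.0156]
eef_rot: [2.042, 2.387, -0.001]
ft_force: [-3.0, -0.4, 5.1]
width: 0.134
finger_force: 12.0
```

Emit:
inch_along --pt "0.03 0 -0.74 0" --pt "0.13 0 -1.48 0" --pt "0.29 0 -2.2 0" --pt "0.51 0 -2.91 0" --pt "0.8 0 -3.59 0" --pt "1.14 0 -4.25 0" --pt "1.54 0 -4.88 0" --pt "1.99 0 -5.46 0" --pt "2.49 0 -6.01 0" --pt "3.04 0 -6.51 0"

```text
time: 11.73
eef_pos: [0.4344, -0.3401, 0.0807]
eef_rot: [-2.042, -2.387, 0.001]
ft_force: [-2.9, -0.8, -2.2]
width: 0.137
finger_force: 12.0
```

```bash
python3 st.py .4353 -.340 .080
```

```text
11.7333 [ 0.4344 -0.3401  0.0807] [ 0.8617  0.4867 -0.393   1.949   0.2647  0.7561  0.4715] w 0.13655431582490085 ff 11.999686807394028 [-2.8887 -0.8111 -2.1604]
[[-0.1551  0.9879 -0.0007]
 [ 0.9879  0.1551 -0.0001]
 [ 0.     -0.0007 -1.    ]]
tool delta [0.     0.0009 0.0007] yaw of y err(s,9deg) 8.92540892018742
```

Held at 12 mm width with low force. I'll continue the arc.

Converted, 0.0694 m is 6.94, 0.062 m is 6.2.

Emit:
inch_along --pt "0.58 0 -0.45 0" --pt "1.21 0 -0.85 0" --pt "1.87 0 -1.19 0" --pt "2.55 0 -1.48 0" --pt "3.26 0 -1.7 0" --pt "3.98 0 -1.86 0" --pt "4.72 0 -1.96 0" --pt "5.46 0 -1.99 0" --pt "6.2 0 -1.96 0" --pt "6.94 0 -1.86 0"

```text
time: 12.57
eef_pos: [0.4235, -0.2717, 0.0993]
eef_rot: [-2.042, -2.387, 0.002]
ft_force: [-5.4, -2.0, 1.9]
width: 0.137
finger_force: 12.0
```

```bash
python3 - <<'E'
from plant import env
import cv2
g=env.grab_frame('side')['img'][190:335,180:355];cv2.imwrite('pics/s6.png',cv2.resize(g,None,fx=4,fy=4))
E
python3 st.py .424 -.2714 .0987
```

```text
12.6167 [ 0.4231 -0.2699  0.099 ] [ 0.7994  0.395  -0.4298  2.0492  0.2386  0.7462  0.379 ] w 0.13813810314949643 ff 12.00077623128891 [-6.8157 -0.5644  3.8263]
[[-0.1562  0.9877 -0.0016]
 [ 0.9877  0.1562  0.0005]
 [ 0.0008 -0.0015 -1.    ]]
tool delta [-0.0016  0.0006  0.0002] yaw of y err(s,9deg) 8.986764250745416
```

View pics/s6.png

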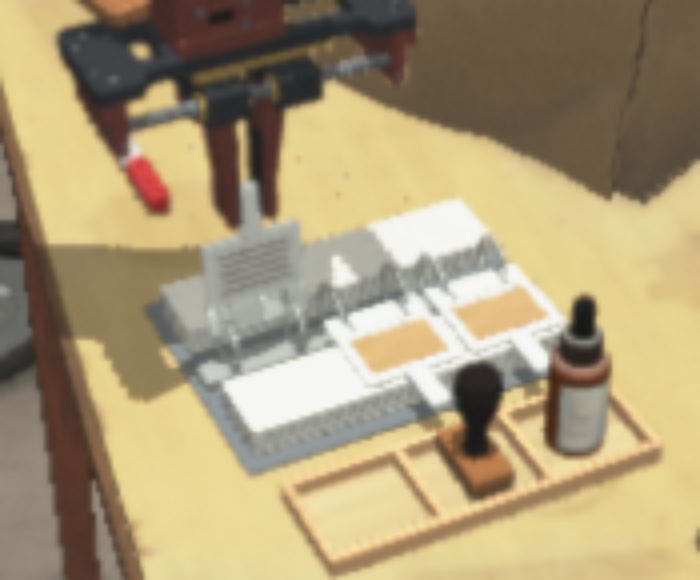

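The card is just past upright (tab between the fingers at about 250,205), cards 1 and 2 are still flat, and the bottle and stamp are standing. I'll continue, giving way 1.5 mm along the spine.

Emit:
inch_along --pt "0.72 -0.05 0.16 0" --pt "1.43 -0.1 0.38 0" --pt "2.11 -0.15 0.67 0" --pt "2.77 -0.15 1.01 0" --pt "3.4 -0.15 1.41 0" --pt "3.98 -0.15 1.86 0" --pt "4.53 -0.15 2.36 0" --pt "5.03 -0.15 2.91 0" --pt "5.48 -0.15 3.49 0" --pt "5.88 -0.15 4.12 0"

```text
time: 13.45
eef_pos: [0.4138, -0.2133, 0.057]
eef_rot: [2.041, 2.388, 0.001]
ft_force: [-2.4, 2.0, 2.0]
width: 0.132
finger_force: 12.0
```

```bash
python3 st.py .4146 -.2133 .0575
```

```text
13.45 [ 0.4138 -0.2133  0.057 ] [ 0.6958  0.4174 -0.4205  2.1565  0.2879  0.6199  0.2278] w 0.13192452344205363 ff 12.001597881317139 [-2.3919  2.0012  2.0437]
[[-0.1559  0.9878  0.0005]
 [ 0.9878  0.1559  0.0004]
 [ 0.0003  0.0005 -1.    ]]
tool delta [-0.0001  0.0008 -0.0005] yaw of y err(s,9deg) 8.96833417488241
```

Converted, 0.0415 m is 4.15, 0.041 m is 4.1.

Emit:
inch_along --pt "0.34 0 0.66 0" --pt "0.63 0 1.34 0" --pt "0.85 0 2.05 0" --pt "0.97 0 2.62 0" --pt "1.04 0 3.1 0" --pt "1.1 0 3.5 0" --pt "1.13 0 3.85 0" --pt "1.14 0 4.1 0" --pt "1.14 0 4.15 0" --pt "1.14 0 4.15 0"

```text
time: 14.28
eef_pos: [0.4119, -0.2029, 0.0161]
eef_rot: [2.041, 2.388, 0.0]
ft_force: [-0.4, 1.1, 0.6]
width: 0.139
finger_force: 12.0
```

```bash
python3 st.py .413 -.2022 .015
python3 - <<'E'
from plant import env
from h import *
f=env.grab_frame('wrist')['img'];g=env.grab_frame('side')['img'][190:335,180:355]
cv2.imwrite('pics/w7.png',np.hstack([cv2.resize(f,(400,300)),cv2.resize(g,(362,300))]))
E
```

```text
14.2833 [ 0.4119 -0.2029  0.0161] [ 0.6365  0.4847 -0.3767  2.1897  0.3501  0.523   0.1494] w 0.13945745342900337 ff 12.000219225883484 [-0.382   1.1429  0.6428]
[[-0.1554  0.9879  0.0002]
 [ 0.9879  0.1554  0.    ]
 [-0.      0.0002 -1.    ]]
tool delta [0.0005 0.0012 0.0011] yaw of y err(s,9deg) 8.937495051912501
```

View pics/w7.png

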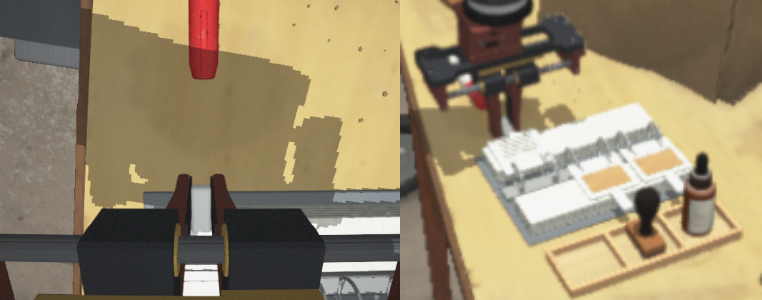

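The card is nearly flat, with the tab still between the fingers and the card lying on the far stack. I'll press down gently to feel the stop.

Converted, 0.002 m is 0.2, 0.0014 m is 0.14.

Emit:
inch_along --pt "0 0 0.07 0" --pt "0 0 0.14 0" --pt "0 0 0.2 0" --pt "0 0 0.2 0"

```text
time: 14.72
eef_pos: [0.4119, -0.2029, 0.0142]
eef_rot: [2.041, 2.388, 0.0]
ft_force: [-0.4, 2.9, 0.6]
width: 0.14
finger_force: 12.0
```

Emit:
inch_along --pt "0 0 0.07 0" --pt "0 0 0.14 0" --pt "0 0 0.14 0"

```text
time: 14.97
eef_pos: [0.4119, -0.203, 0.0127]
eef_rot: [2.041, 2.388, 0.0]
ft_force: [1.3, 2.6, 0.2]
width: 0.138
finger_force: 12.0
```

Emit:
inch_along --pt "0 0 0.07 0" --pt "0 0 0.14 0" --pt "0 0 0.14 0"

```text
time: 15.22
eef_pos: [0.4119, -0.203, 0.0113]
eef_rot: [2.041, 2.388, 0.0]
ft_force: [1.0, 1.8, 0.3]
width: 0.135
finger_force: 12.0
```

Emit:
inch_along --pt "0 0 0.07 0" --pt "0 0 0.14 0" --pt "0 0 0.14 0"

```text
time: 15.47
eef_pos: [0.412, -0.2031, 0.0104]
eef_rot: [2.041, 2.387, -0.0]
ft_force: [-1.4, 2.9, 9.3]
width: 0.132
finger_force: 12.0
```

```bash
python3 - <<'E'
from plant import env
from h import *
np.set_printoptions(precision=4,suppress=True)
g=env.grab_frame('side');np.savez('s8.npz',**g);cv2.imwrite('pics/s8.png',cv2.resize(g['img'][225:300,200:300],None,fx=7,fy=7,interpolation=cv2.INTER_CUBIC))
E
```

```text
(no output)
```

View pics/s8.png

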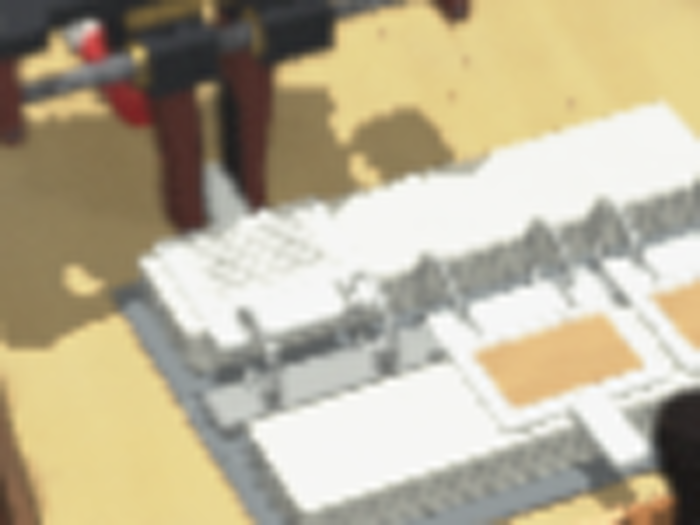

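Now there is 9 N of contact: the card is flat on its stop with its printed face up. I'll release, rise and verify.

Converted, -0.0005 m is -0.05.

Emit:
inch_along --pt "0 0 -0.05 0" --pt "0 0 -0.05 0" --pt "0 0 -0.05 0" --pt "0 0 -0.05 0" --pt "0 0 -0.05 0" --finger_gap 0.4

```text
time: 15.93
eef_pos: [0.4115, -0.2031, 0.0103]
eef_rot: [-2.042, -2.387, 0.0]
ft_force: [0.2, 0.1, -0.0]
width: 0.398
finger_force: 0.0
```

Emit:
inch_along --pt "0 0 -0.5 0" --pt "0 0 -1.5 0" --pt "0 0 -3 0" --pt "0 0 -5.5 0" --pt "0 0 -8 0" --pt "0 0 -10.5 0" --pt "0 0 -12 0" --pt "0 0 -12 0" --pt "0 0 -12 0"

```text
time: 16.68
eef_pos: [0.4122, -0.2033, 0.1316]
eef_rot: [2.04, 2.385, 0.0]
ft_force: [0.7, -0.3, -1.6]
width: 0.398
finger_force: 0.0
```

```bash
python3 - <<'E'
from plant import env
from h import *
np.set_printoptions(precision=4,suppress=True)
g=env.grab_frame('side');cv2.imwrite('pics/s9.png',np.hstack([cv2.resize(g['img'][150:335,160:355],(585,555))]))
E
```

View pics/s9.png

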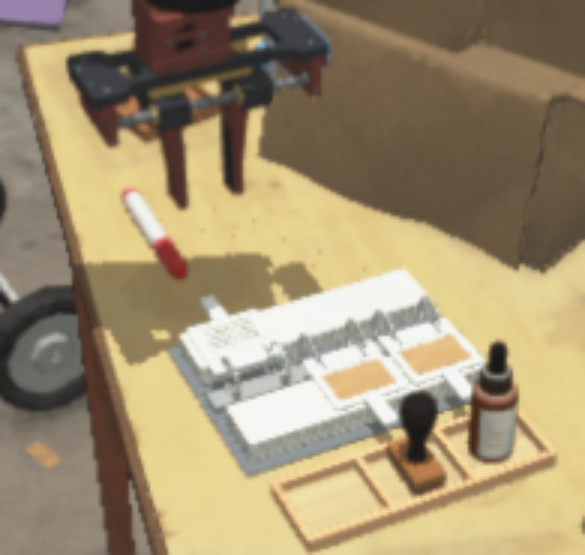

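Card 3 lies flat on the far side (tab at about 212,305). The other cards are unmoved, the bottle and stamp are standing, and the gripper is clear.

```bash
python3 -c "
from plant import env
print(env.sign_off())"
```

```text
the job is handed in; nothing more can be done
None
```

The vial stands upright and released in the small square tray, and card 3 was guided over until it lay flat with its other face up; cards 1 and 2, the bottle and the stamp were left as they were, and I handed the job in at about 17 s on the robot's clock (result not shown).

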